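# Open the control box: two captive wing screws and the cover plate

### The arm

A 6-joint arm with a two-finger parallel gripper is mounted at the origin on the work surface. World frame = base frame: x ahead of the robot, y to its left, z up, the work surface at z = 0. Lengths are in m, angles in rad, forces in N, time in s.
With the tool pointing down it reaches from about 0.25 to 0.775 m from the base axis. Payload 4 kg.
Tool frame: the origin (TCP) lies at the very end of the fingers, on their centre line; the grasp point (between the pads) lies 19 mm behind it (robot.grip_depth is the distance from the TCP to the grasp point, in m); z points along the fingers, y is the direction in which the jaws open and shut (so a half turn about z gives the same grasp; the last joint's range is limited). The gripper opens to 85 mm and grips with 20 to 120 N. Pads are 22 mm wide; open, the fingers measure 114 mm over their backs; the gripper's body (76 mm by 85 mm) begins 54 mm behind the grasp point. The pads swing forward as they close: fully open they stand 13 mm farther back than shut.
Start: joints at [-1.385, 0.087, 1.371, -0, 1.684, -0.103], TCP at [0.157, -0.527, 0.231] pointing down, gripper open.
Joint ranges: [-3.1, 3.1], [-0.76, 2.03], [0.27, 2.55], [-1.08, 4.22], [0.17, 2.65], [-2.57, 2.57]. Speed limits (rad/s): [2.79, 2.79, 3.14, 3.14, 3.14, 3.14].

### API

Orientations are given as a unit quaternion [w, x, y, z].
In Python, from station import get_obs, optics, robot gives the robot as it stands. The module is installed in compiled form; this text tells all that it offers.
- The arm moves only by the shell command python3 -m crank 'ROWS' [FORCE]. ROWS is JSON, a list of rows, each a list of 3 entries, a list of its own where there are three numbers: the closure, from -1 (fully open) to 1 (shut), so that 0 is half open, then the shift along the tool's x, y, z in cm, then the turn about the tool's z in rad. A call has 1 to 12 rows; each row shifts and turns the pose as measured when the row begins, along the tool's axes as they then stand; what a row does not reach is not made up. A row lasts 1/8 s, in which the tool goes at most 62.5 mm and 10.7 degrees, less where a joint would pass 70% of its speed; a pose out of reach is approached as far as the arm can. A call with a gripper value outside its range is refused whole. The fingers move at their own pace and stop on an object; FORCE is the grip in N (left out, the last holds). Time passes only in rows, so rows that do not move let the fingers close. It gives the time, the measured TCP pose, the force and the opening at its end, in the units of the state.
- get_obs(): the state, without advancing time (a new reading comes with each control period).
- optics.grab_frame(name): name is "side" or "top"; returns a dict with "color" (384x512x3 uint8, blue, green, red), "intrinsics" (3x3 intrinsics, pixels), "dist_coeffs" ([k1, k2, p1, p2, k3] as OpenCV has them; the pictures are not rectified), "R" (3x3) and "t" (3): a world point X has camera coordinates R X + t. Camera axes: x right, y down, z forward; pixel columns grow to the right and rows downward; lengths in m; the calibration is good to about 2 mm. A picture is of the moment at which its call begins. There is no depth.
- robot.job_done(): hands the job in, once; it reports no verdict.
The state is a dict: "time_s": time; "joint_pos": joint angles; "dq": joint speeds; "joint_torque": joint torques, N m; "position": TCP position; "eef_rot": TCP orientation; "ft_force": force on the tool from outside, world axes, zero at the start; "ft_torque": the same for the moment, N m; "gripper_width": finger opening in m.
Only numpy, scipy, OpenCV 4.12 (cv2) and the standard library are available. Lean on these libraries where they do the work, as an engineer would, in place of code of your own. Each camera call takes 0.05 s, during which the arm holds its last target.

### The job

Turn both captive wing thumbscrews on the control box anticlockwise as far as they go, then lift the cover plate off the box and lay it gently, flat and handle up, in the middle of the bare mat beside the box, its long side along the mat's long side. Do not drop the plate, and leave the other things on the bench as they are.

Things in the scene. Friction and masses are not known exactly. Their poses are not given: they have to be found in the camera images.
- enclosure: Grey sheet-metal control box fixed to the bench, 155 (x) x 215 (y) x 80 mm high, origin at the centre of its underside, z up. Its rim, 5 mm wide, tops out at 80 mm; the cover plate lies in it flush with the rim. It stands either left or right of the robot's midline, the mat on the other side.
- cover: Loose white sheet-metal cover plate, 140 (x) x 200 (y) x 4 mm, 0.25 to 0.5 kg, origin at the centre of its underside, 76 mm above the bench at the start, axes along those of the box. It lies on a ledge inside the box's rim with 2.5 mm of play all round. Two slots of 70 (x) x 24 mm (y), centred at (20, 70) and (-20, -70) mm, surround the two thumbscrews: a wing that lies along the slot passes through it, a wing across it holds the plate down.
- cover_handle (a point): Middle of the top of the plate's aluminium bow handle, 46 mm above the plate's underside. The handle is a bar along the plate's x axis over its centre, 90 mm long, 10 mm wide (y), 12 mm thick, on a 10 mm square leg at each end; below the bar is a gap of 30 mm. Axes as the plate's.
- screw_1 (a joint): Turn of the first steel wing thumbscrew, rad: 0 tight, 1.4 fully loose against its stop, growing anticlockwise seen from above; starts between 0 and 0.3. The wings are one straight bar 60 mm long, 9 mm thick, from 83 to 98 mm above the bench, 3 mm over the plate; its direction is the box's x axis turned by (value - 1.4) rad, so when loose it lies along the slot. About 0.06 N m turns it; it stays where it is left, and it stays on the box when the plate comes off.
- screw_2 (a joint): Turn of the second wing thumbscrew; same shape, values and behaviour as the first.
- screw_1_axis (a point): On the axis of the first thumbscrew, at the top of its wings, 98 mm above the bench; at (20, 70) mm in the box's x and y. Axes fixed as the box's: they do not turn with the screw.
- screw_2_axis (a point): The same for the second thumbscrew, at (-20, -70) mm in the box's x and y.
- mat: Bare dark grey rubber mat fixed on the bench, 220 (x) x 280 (y) x 6 mm, origin at the centre of its underside. (Two longer strips of matting at the sides of the bench hold tools and are not meant.)
- spray_bottle: Bystander: black and white spray bottle, 90 mm across, 218 mm tall, origin under its centre.
- mallet: Bystander: rubber mallet lying on the side matting, 260 mm long.
- tape_roll: Bystander: roll of tape lying flat, 104 mm across, 24 mm high, origin under its centre.
- screw_tub: Bystander: plastic tub of screws, 90 mm across, 55 mm high, origin under its centre.
- angle_bracket: Bystander: steel angle bracket, 110 mm long, 40 mm high, origin under its base flange's centre.
- rivet_tin: Bystander: round tin, 50 mm across, 45 mm high, between the box and the mat, origin under its centre.
Mind the look-alikes: they are no part of the job. What is shaped like the cover but red is not meant.

How it is judged:
On the way, in this order (a step that is already met when the one before it is completed fails the run):
1. both thumbscrews turned loose (over 1.2 rad) with the plate still in the box (value of joint each of screw_1, screw_2 above 1.2 rad and z of cover in the frame of enclosure below 0.085 m), for 0.2 s.
2. the plate lifted clear above the box and its screws (z of cover in the frame of enclosure above 0.105 m), for 0.1 s.
At the end, for the whole second after the job is handed in: Both thumbscrews stand loose (over 1.2 of 1.4 rad); the plate lies at rest on the mat, handle up, flat within 0.06 rad, its centre within 40 mm of the mat's centre along each of the mat's axes, its long side within 0.25 rad of the mat's long side (value of joint each of screw_1, screw_2 above 1.2 rad and x of cover in the frame of mat between -0.04 and 0.04 m and y of cover in the frame of mat between -0.04 and 0.04 m and z of cover in the frame of mat between -0.01 and 0.01 m and angle between cover's own z axis and vertical below 0.06 rad and angle between the y axis of cover and the y axis of mat, either way round below 0.25 rad and linear speed of cover below 0.02 m/s); the robot touches nothing.
It fails at once if the plate dropped: falling freely faster than 0.4 m/s (about 8 mm of fall) with nothing touching it (contact force between cover and anything else below 0.05 N and linear speed of cover above 0.4 m/s).
It fails at once if a bystander moved by more than 30 mm or tipped over (distance of any of spray_bottle, mallet, tape_roll, screw_tub, angle_bracket, rivet_tin from where it was at the start of the episode above 0.03 m or angle between any of spray_bottle, tape_roll, screw_tub, angle_bracket, rivet_tin's own z axis and vertical above 0.5 rad).
It also fails if it takes over 58 s, if anything falls off the work surface, if the arm or the gripper's body presses on something with over 40 N, if the wrist force passes 120 N, or if a joint passes its speed limit or range.

## Working session

There is one attempt and no reset: what is moved stays moved. The work goes in short steps, Python scripts to look and compute and a shell command to move; the robot and the scene stay as the last step left them, time stands still between calls to the robot, and variables do not carry over. Pictures are saved under pics/ and viewed, and the job is handed in when it is done.

```bash
mkdir -p pics
python3 - <<'E'
from station import get_obs, optics, robot
import cv2,pickle
o=get_obs()
for k,v in o.items(): print(k,v)
for n in("top","side"):
    f=optics.grab_frame(n); cv2.imwrite(f"pics/{n}0.png",f["color"]); pickle.dump(f,open(f"{n}0.pkl","wb"))
    print(n,f["intrinsics"],f["dist_coeffs"],f["R"],f["t"])
E
```

```text
time_s 0.0
joint_pos [-1.38507978e+00  8.79721984e-02  1.37229832e+00 -2.06398140e-06
  1.68359158e+00 -1.03074886e-01]
dq [ 3.67731183e-04  3.57512346e-04 -9.55723814e-04  1.13614557e-04
  2.85813948e-04 -6.83692874e-05]
joint_torque [ 1.30310633e-03 -3.51862013e+01 -3.13268423e+01  5.01436205e-05
  1.07735919e-02 -1.76792571e-05]
position [ 0.15655049 -0.5267193   0.23010737]
eef_rot [-1.13371076e-03  9.89592419e-01  1.43894256e-01 -4.78989912e-05]
ft_force [-0.93955138 -0.4699225  -0.18566079]
ft_torque [ 0.00380114  0.05738745 -0.00326146]
gripper_width 0.0853552085152196
top [[358.7087256    0.         252.51075067]
 [  0.         358.7087256  191.91969314]
 [  0.           0.           1.        ]] [-0.08818372  0.          0.          0.          0.        ] [[-0.02143555 -0.99959443  0.01874837]
 [-0.99196103  0.0189251  -0.12512055]
 [ 0.12471499 -0.02127968 -0.99196439]] [-0.00901712  0.49784196  1.4062472 ]
side [[385.5297107    0.         250.00964174]
 [  0.         385.5297107  192.29761415]
 [  0.           0.           1.        ]] [0.02081623 0.         0.         0.         0.        ] [[-0.7368369  -0.67582977 -0.01804141]
 [-0.46715039  0.52824776 -0.7090309 ]
 [ 0.48871453 -0.51401209 -0.70494658]] [0.38442552 0.32292072 1.03550197]
```

View pics/top0.png

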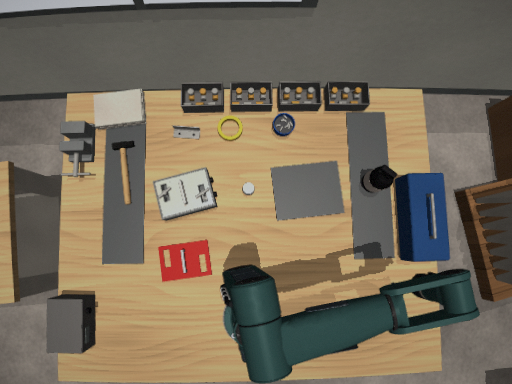

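View pics/side0.png

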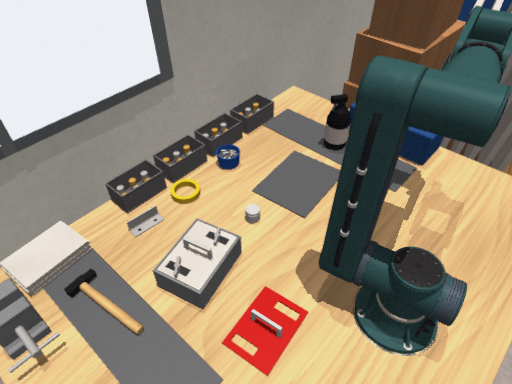

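Candidates in the top view:
- **Cover:** the white plate in the grey box at (185,193). The red look-alike plate at (185,260) is not meant.
- **Mat:** the bare one at (307,190). The strips at (125,195) and (370,185) are not meant.

I choose the white plate and the middle mat, and check both in a close crop.

```bash
cat > h.py <<'E'
import numpy as np,cv2,pickle
def load(n): return pickle.load(open(n+".pkl","rb"))
def grab(cam,n):
    from station import optics
    f=optics.grab_frame(cam); pickle.dump(f,open(n+".pkl","wb")); cv2.imwrite(f"pics/{n}.png",f["color"]); return f
def rays(f,px):
    u=cv2.undistortPoints(np.float64(px).reshape(-1,1,2),f["intrinsics"],f["dist_coeffs"]).reshape(-1,2)
    d=np.c_[u,np.ones(len(u))]@f["R"]; return -f["R"].T@f["t"],d
def plane(f,px,z):
    c,d=rays(f,px); return c+d*((z-c[2])/d[:,2])[:,None]
def proj(f,X):
    r=cv2.Rodrigues(f["R"])[0]; return cv2.projectPoints(np.float64(X).reshape(-1,1,3),r,f["t"],f["intrinsics"],f["dist_coeffs"])[0].reshape(-1,2)
def tri(f1,p1,f2,p2):
    c1,d1=rays(f1,[p1]);c2,d2=rays(f2,[p2]);d1=d1[0];d2=d2[0]
    s=np.linalg.lstsq(np.c_[d1,-d2],c2-c1,rcond=None)[0]
    a=c1+s[0]*d1;b=c2+s[1]*d2; return (a+b)/2,np.linalg.norm(a-b)
def crop(f,x0,y0,x1,y1,k,n):
    cv2.imwrite(f"pics/{n}.png",cv2.resize(f["color"][y0:y1,x0:x1],None,fx=k,fy=k,interpolation=cv2.INTER_CUBIC))
E
python3 - <<'E'
from h import *
t=load("top0");s=load("side0")
crop(t,145,160,225,225,9,"top0c"); crop(s,150,215,250,305,6,"side0c")
# mat
hsv=cv2.cvtColor(t["color"],cv2.COLOR_BGR2HSV)
m=((hsv[...,1]<60)&(hsv[...,2]<110)).astype(np.uint8); m2=np.zeros_like(m); m2[155:225,262:348]=m[155:225,262:348]
c=max(cv2.findContours(m2,0,2)[0],key=cv2.contourArea)
w=plane(t,c.reshape(-1,2),.006)[:,:2].astype(np.float32)
print("mat",cv2.minAreaRect(w))
# cover white
m=((hsv[...,1]<50)&(hsv[...,2]>150)).astype(np.uint8); m2=np.zeros_like(m); m2[160:225,148:222]=m[160:225,148:222]
c=np.vstack([k for k in cv2.findContours(m2,0,2)[0] if cv2.contourArea(k)>15])
for z in(.08,): print("cover",cv2.minAreaRect(plane(t,c.reshape(-1,2),z)[:,:2].astype(np.float32)))
E
```

```text
mat ((0.5042272210121155, -0.24198491871356964), (0.21648547053337097, 0.2758021652698517), 5.175573348999023)
cover ((0.4932962954044342, 0.24779260158538818), (0.14485487341880798, 0.201490581035614), 14.525691032409668)
```

View pics/top0c.png

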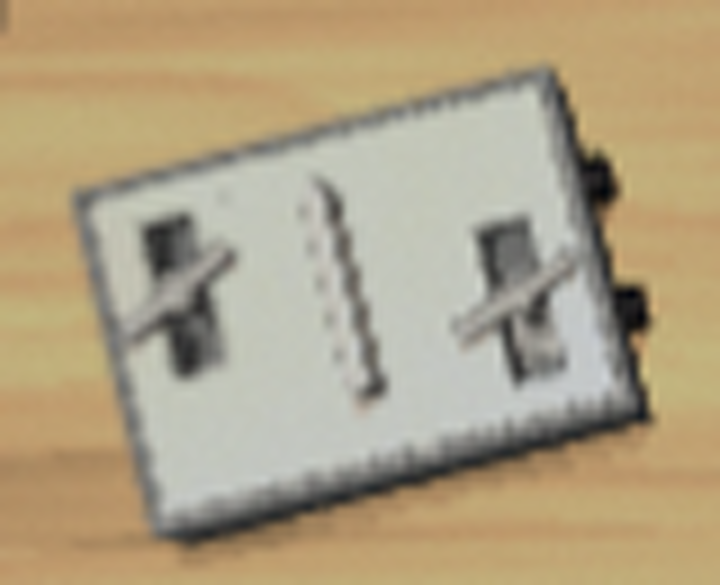

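View pics/side0c.png

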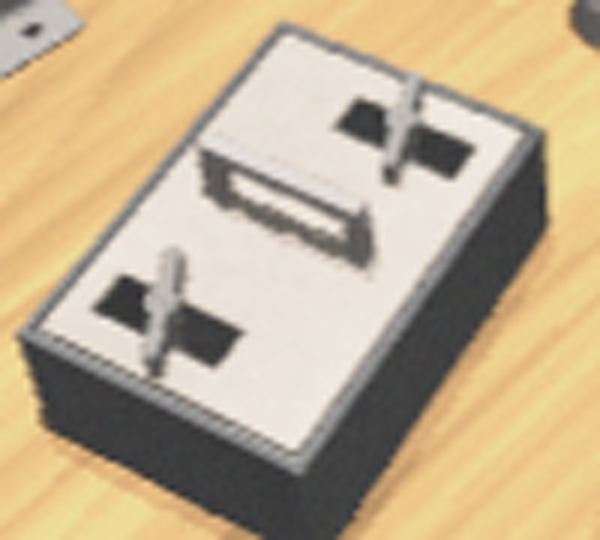

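The close crop confirms the target: a white plate inside a grey rim, with two slots crossed by wings and a bow handle. The wings are at about (165,193) and (202,193) in the top view, and both cross their slots. Next I refine the poses with both views.

Run:
```python
from h import *
t=load("top0");s=load("side0")
def whites(f,roi,z,vmin):
    hsv=cv2.cvtColor(f["color"],cv2.COLOR_BGR2HSV); x0,y0,x1,y1=roi
    m=((hsv[...,1]<50)&(hsv[...,2]>vmin)).astype(np.uint8); M=np.zeros_like(m); M[y0:y1,x0:x1]=m[y0:y1,x0:x1]
    c=max(cv2.findContours(M,0,2)[0],key=cv2.contourArea)
    return cv2.minAreaRect(plane(f,c.reshape(-1,2),z)[:,:2].astype(np.float32))
print("side",whites(s,(150,215,250,305),.08,150)); print("top",whites(t,(148,160,222,225),.08,160))
# outer rim corners read from the crops: top
P=np.array([[80,192],[548,68],[645,415],[165,540]])/9+[145,160]
print(plane(t,P,.08), plane(t,P,.08).mean(0))
Q=np.array([[285,22],[545,135],[300,468],[25,335]])/6+[150,215]
print(plane(s,Q,.08),plane(s,Q,.08).mean(0))
# handle ends + wings
tl=lambda p:np.array(p)/9+[145,160]; sl=lambda p:np.array(p)/6+[150,215]
for n,p,q in(("hL far",(320,185),(212,150)),("hnear",(372,392),(365,212))): print(n,tri(t,tl(p),s,sl(q)))
for n,a in(("wL",[(122,338),(235,252)]),("wR",[(455,335),(578,255)])):
    w=plane(t,[tl(p) for p in a],.098); d=w[1]-w[0]; print(n,w.mean(0),np.linalg.norm(d),np.degrees(np.arctan2(d[1],d[0])))
for n,a in(("wL",[(172,255),(155,365)]),("wR",[(412,80),(392,170)])):
    w=plane(s,[sl(p) for p in a],.096); d=w[0]-w[1]; print("side",n,w.mean(0),np.linalg.norm(d),np.degrees(np.arctan2(d[1],d[0])))
hsv=cv2.cvtColor(s["color"],cv2.COLOR_BGR2HSV)
m=((hsv[...,1]<60)&(hsv[...,2]<110)).astype(np.uint8); M=np.zeros_like(m); M[145:220,245:342]=m[145:220,245:342]
c=max(cv2.findContours(M,0,2)[0],key=cv2.contourArea); print("side mat",cv2.minAreaRect(plane(s,c.reshape(-1,2),.006)[:,:2].astype(np.float32)))
```

```text
side ((0.49206823110580444, 0.24979642033576965), (0.1521458476781845, 0.21159818768501282), 14.89078426361084)
top ((0.49346110224723816, 0.24823907017707825), (0.141655832529068, 0.20060059428215027), 14.495129585266113)
[[0.54028169 0.36487355 0.08      ]
 [0.59071926 0.16181768 0.08      ]
 [0.43903775 0.12106547 0.08      ]
 [0.38936061 0.32656304 0.08      ]] [0.48984983 0.24357994 0.08      ]
[[0.58521309 0.16626569 0.08      ]
 [0.43585539 0.1310843  0.08      ]
 [0.3895233  0.3332487  0.08      ]
 [0.53276179 0.37082611 0.08      ]] [0.48583839 0.2503562  0.08      ]
hL far (array([0.53636724, 0.2554145 , 0.10187621]), np.float64(0.0035840424026018867))
hnear (array([0.44907083, 0.23380249, 0.10912691]), np.float64(0.001965855733939062))
wL [0.49228885 0.31748252 0.098     ] 0.059897847729796096 -53.1815116325421
wR [0.48955151 0.17362282 0.098     ] 0.0619678546995067 -57.618987770125685
side wL [0.48640523 0.32534066 0.096     ] 0.058476683391230015 -47.197383011275
side wR [0.48243766 0.1807972  0.096     ] 0.055248703180149544 -53.97336018120833
side mat ((0.49732404947280884, -0.24009178578853607), (0.22112341225147247, 0.27968087792396545), 5.018503665924072)
```

Top and side agree within 2 mm: box centre (0.4925, 0.2487) with yaw 14.6°, mat centre about (0.501, -0.241) with yaw 5.1°. The wings lie at about -50° (left) and -56° (right) in the world frame. I start with the right wing.

```bash
cat >> h.py <<'E'
def todo(x,y,z,psi_deg):
    from station import get_obs
    o=get_obs(); w,a,b,c=o["eef_rot"]
    from scipy.spatial.transform import Rotation as Ro
    R=Ro.from_quat([a,b,c,w]).as_matrix(); p=o["position"]
    psi=np.arctan2(R[1,0],R[0,0]); d=np.radians(psi_deg)-psi; d=(d+np.pi)%(2*np.pi)-np.pi
    print("t",round(o["time_s"],2),"pos",p.round(4),"psi",np.degrees(psi).round(1),"tilt",np.degrees(np.arccos(-R[2,2])).round(2),"q6",o["joint_pos"][5].round(2),"F",o["ft_force"].round(1),"T",o["ft_torque"].round(2),"w",round(o["gripper_width"],4))
    print("shift cm",(R.T@(np.array([x,y,z])-p)*100).round(2),"turn",round(-d,3))
E
python3 -c "
from h import *
todo(.491,.1757,.25,124)"
python3 -m crank '[[-0.2,[3.7,-4.2,0],0],[-0.2,[4,-4.4,0],0],[-0.2,[4,-4.4,0],0],[-0.2,[4,-4.4,0],0],[-0.2,[4,-4.4,0],0],[-0.2,[4,-4.4,0],0],[-0.2,[4,-4.4,0],0],[-0.2,[4,-4.4,0],0],[-0.2,[4,-4.4,0],0],[-0.2,[4,-4.4,0],0]]' 40
python3 -c "
from h import *
todo(.491,.1757,.25,124)"
```

```text
t 0.1 pos [ 0.1565 -0.5268  0.2302] psi 16.5 tilt 0.11 q6 -0.1 F [-0.6  0.2  0. ] T [-0.05  0.03  0.01] w 0.0858
shift cm [ 52.07 -57.82  -1.85] turn -1.875
time_s: 1.35
position: [0.4178, 0.0199, 0.2277]
eef_rot: [-0.004, 0.99, 0.139, 0.001]
ft_force: [-0.3, -0.9, 0.3]
gripper_width: 0.0513
t 1.35 pos [0.4178 0.0199 0.2277] psi 16.0 tilt 0.49 q6 1.2 F [-0.3 -0.9  0.3] T [-0.05  0.01  0.01] w 0.0513
shift cm [ 11.33 -12.98  -2.09] turn -1.886
```

```bash
python3 -m crank '[[-0.2,[4,-4.4,-1],0],[-0.2,[4,-4.4,-0.5],0],[-0.2,[3,-4,0],0],[-0.2,[0,0,0],-0.18],[-0.2,[0,0,0],-0.18],[-0.2,[0,0,0],-0.18],[-0.2,[0,0,0],-0.18],[-0.2,[0,0,0],-0.18],[-0.2,[0,0,0],-0.18],[-0.2,[0,0,0],-0.18],[-0.2,[0,0,0],-0.18],[-0.2,[0,0,0],-0.18]]'
python3 -c "
from h import *
todo(.491,.1757,.15,124)"
```

```text
time_s: 2.85
position: [0.4869, 0.1838, 0.2349]
eef_rot: [-0.008, 0.557, 0.83, -0.003]
ft_force: [-0.2, 1.0, 0.1]
gripper_width: 0.0512
t 2.85 pos [0.4869 0.1838 0.2349] psi 112.3 tilt 0.95 q6 -0.14 F [-0.2  1.   0.1] T [ 0.03 -0.   -0.  ] w 0.0512
shift cm [-1.    0.18  8.48] turn -0.204
```

```bash
python3 -m crank '[[-0.2,[-1,0.2,4],-0.1],[-0.2,[0,0,4],-0.1],[-0.2,[0,0,0.5],0],[-0.2,[0,0,0],0]]'
python3 - <<'E'
from h import *
todo(.491,.1757,.15,124)
t=grab("top","top1");s=grab("side","side1")
crop(t,145,130,245,225,6,"top1c"); crop(s,150,190,270,290,6,"side1c")
E
```

```text
time_s: 3.35
position: [0.4915, 0.1756, 0.1481]
eef_rot: [-0.008, 0.469, 0.883, -0.002]
ft_force: [0.2, 0.5, 0.2]
gripper_width: 0.0515
t 3.35 pos [0.4915 0.1756 0.1481] psi 124.0 tilt 0.92 q6 -0.37 F [0.2 0.5 0.2] T [ 0.01 -0.04 -0.01] w 0.0515
shift cm [ 0.04 -0.03 -0.19] turn 0.001
```

View pics/side1c.png

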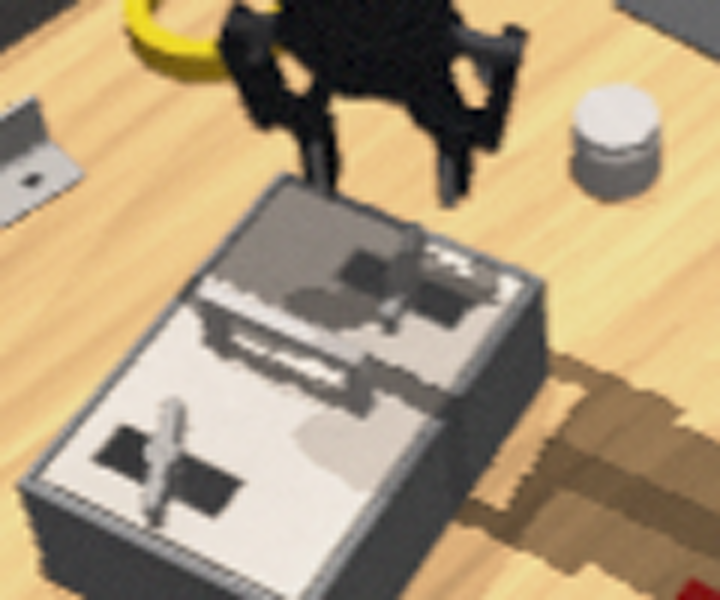

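View pics/top1c.png

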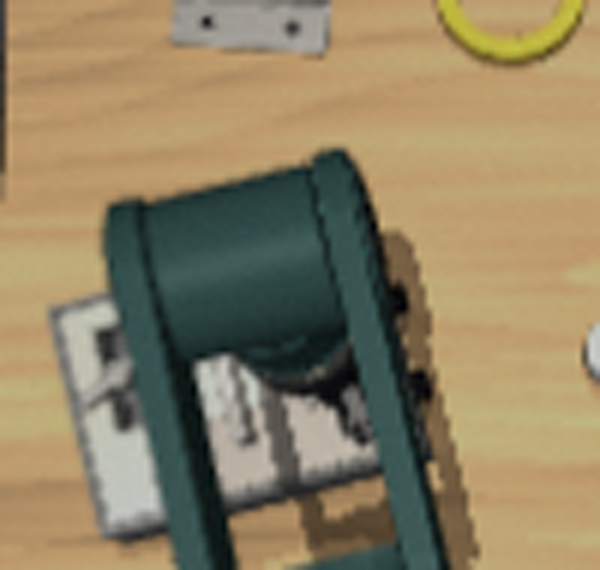

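The side view shows the two fingers, with tips at crop (320,190) and (450,200), straddling the right wing, which ends at (415,230) and (390,325). A quick check of where the tips and wing lie in the side view, then descend.

```bash
python3 - <<'E'
from h import *
s=load("side1")
print((proj(s,[[.4915,.1756,.148],[.4915,.1756,.155],[.491,.1757,.098],[.4941,.1724,.098]])+.5-[150,190])*6)
E
python3 -m crank '[[-0.2,[0,0,3],0],[-0.2,[0,0,2],0],[-0.2,[0,0,1],0],[-0.2,[0,0,0],0]]'
python3 - <<'E'
from h import *
todo(.491,.1757,.0845,124)
s=grab("side","side2")
crop(s,150,190,270,290,6,"side2c")
E
```

```text
[[391.01093102 190.44586358]
 [389.76941931 180.56912323]
 [400.12592643 259.12356924]
 [400.59948403 251.8268217 ]]
time_s: 3.95
position: [0.4961, 0.1775, 0.0953]
eef_rot: [-0.002, 0.47, 0.883, 0.004]
ft_force: [0.0, -0.7, 0.1]
gripper_width: 0.0512
t 3.95 pos [0.4961 0.1775 0.0953] psi 124.0 tilt 0.47 q6 -0.36 F [ 0.  -0.7  0.1] T [-0.01 -0.03 -0.03] w 0.0512
shift cm [ 0.13 -0.53  1.08] turn -0.0
```

View pics/side2c.png

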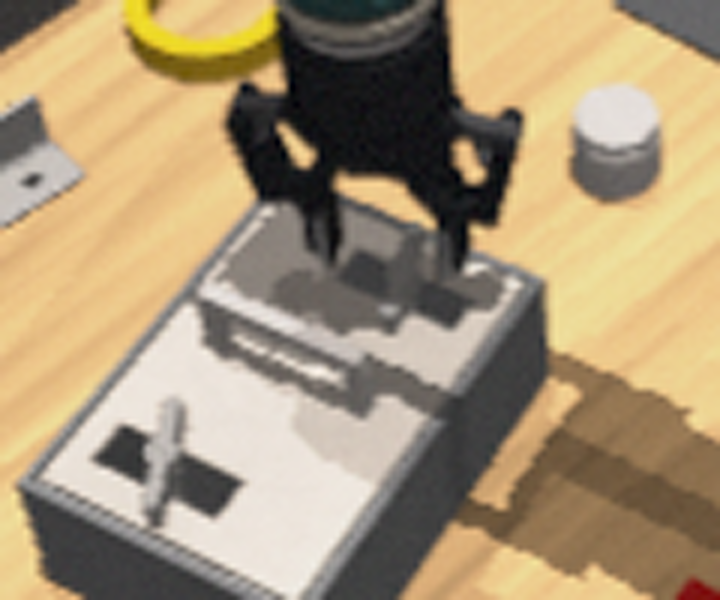

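```bash
python3 -m crank '[[-0.2,[0.1,-0.5,0.5],0],[-0.2,[0,0,0.4],0],[-0.2,[0,0,0],0]]'
python3 - <<'E'
from h import *
todo(.491,.1757,.0855,124)
E
```

```text
time_s: 4.38
position: [0.4929, 0.1759, 0.0889]
eef_rot: [0.0, 0.47, 0.883, 0.006]
ft_force: [0.3, -1.0, -0.4]
gripper_width: 0.0515
t 4.38 pos [0.4929 0.1759 0.0889] psi 124.0 tilt 0.64 q6 -0.36 F [ 0.3 -1.  -0.4] T [-0.04  0.01  0.05] w 0.0515
shift cm [ 0.09 -0.18  0.34] turn -0.0
```

```bash
python3 -m crank '[[0.2,[0.1,-0.1,0.4],0],[0.6,[0,0,0],0],[1,[0,0,0],0],[1,[0,0,0],0],[1,[0,0,0],0]]' 40
python3 - <<'E'
from h import *
todo(.491,.1757,.0855,124)
E
```

```text
time_s: 5.0
position: [0.4907, 0.1757, 0.0849]
eef_rot: [-0.0, 0.47, 0.883, 0.005]
ft_force: [-0.8, -1.4, 1.8]
gripper_width: 0.0138
t 5.0 pos [0.4907 0.1757 0.0849] psi 124.0 tilt 0.53 q6 -0.36 F [-0.8 -1.4  1.8] T [-0.2   0.28 -0.04] w 0.0138
shift cm [-0.02  0.03 -0.06] turn -0.0
```

```bash
python3 -m crank '[[1,[0,0,0],0],[1,[0,0,0],0]]' 40
python3 - <<'E'
from h import *
todo(.491,.1757,.0855,124)
s=grab("side","side3")
crop(s,150,190,270,290,6,"side3c")
E
```

```text
time_s: 5.25
position: [0.4907, 0.1757, 0.0849]
eef_rot: [-0.0, 0.47, 0.883, 0.005]
ft_force: [-1.3, -0.4, 1.8]
gripper_width: 0.0138
t 5.25 pos [0.4907 0.1757 0.0849] psi 124.0 tilt 0.53 q6 -0.36 F [-1.3 -0.4  1.8] T [-0.19  0.35 -0.02] w 0.0138
shift cm [-0.01  0.02 -0.06] turn -0.001
```

View pics/side3c.png

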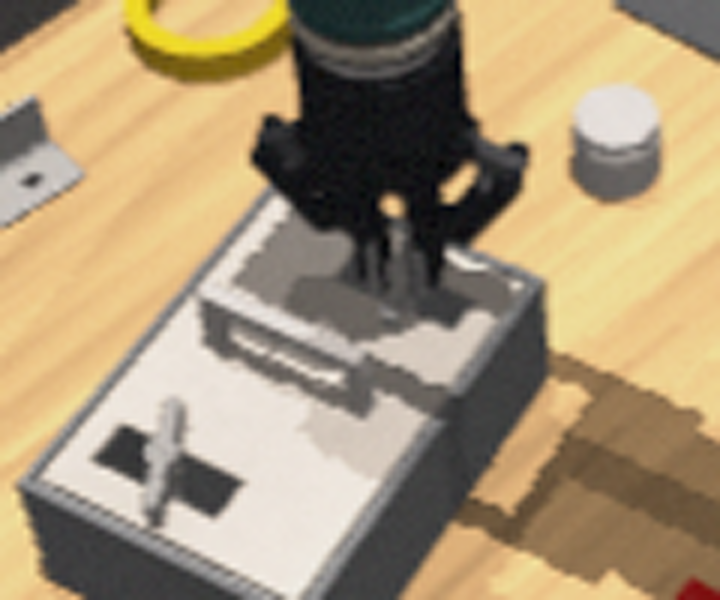

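The fingers hold the wing at crop (400,270), with a width of 13.8 mm. Now I turn it anticlockwise.

```bash
python3 -m crank '[[1,[0,0,0],-0.18],[1,[0,0,0],-0.18],[1,[0,0,0],-0.18],[1,[0,0,0],-0.18]]' 40
python3 - <<'E'
from h import *
todo(.491,.1757,.0855,194.6)
E
```

```text
time_s: 5.8
position: [0.4909, 0.176, 0.085]
eef_rot: [0.002, 0.117, 0.993, 0.005]
ft_force: [-1.3, 0.0, 1.4]
gripper_width: 0.0138
t 5.8 pos [0.4909 0.176  0.085 ] psi 166.5 tilt 0.58 q6 -1.11 F [-1.3  0.   1.4] T [-0.15  0.33 -0.06] w 0.0138
shift cm [-0.02 -0.03 -0.05] turn -0.49
```

```bash
python3 -m crank '[[1,[0,0,0],-0.18],[1,[0,0,0],-0.16],[1,[0,0,0],-0.12],[1,[0,0,0],0]]' 40
python3 - <<'E'
from h import *
todo(.491,.1757,.0855,194.6)
s=grab("side","side4")
crop(s,150,190,270,290,6,"side4c")
E
```

```text
time_s: 6.3
position: [0.4909, 0.1762, 0.085]
eef_rot: [0.003, -0.119, 0.993, 0.005]
ft_force: [-1.9, -1.5, 1.9]
gripper_width: 0.0138
t 6.3 pos [0.4909 0.1762 0.085 ] psi -166.3 tilt 0.6 q6 -1.58 F [-1.9 -1.5  1.9] T [-0.23  0.32  0.03] w 0.0138
shift cm [ 0.   -0.05 -0.06] turn -0.016
```

View pics/side4c.png

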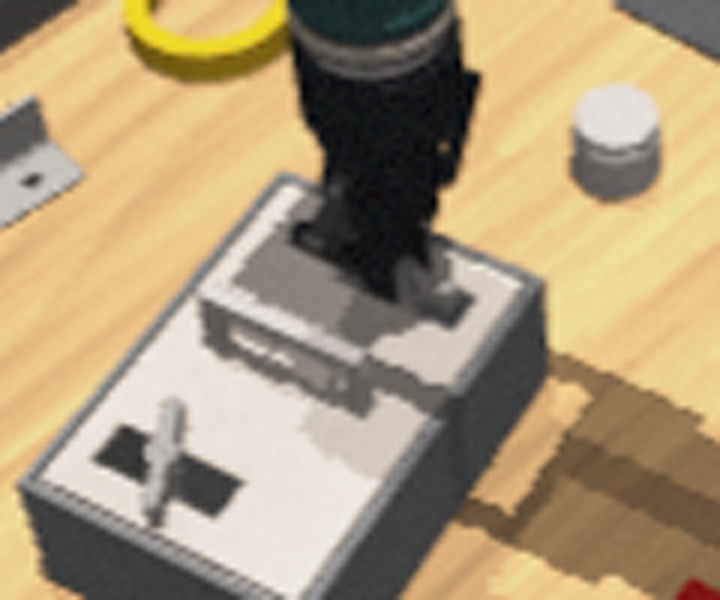

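```bash
python3 -m crank '[[1,[0,0,0],-0.08],[1,[0,0,0],-0.03]]' 40
python3 - <<'E'
from h import *
todo(.491,.1757,.0855,194.6)
E
python3 -m crank '[[0.3,[0,0,0],0],[0,[0,0,0],0],[0,[0,0,0],0],[-0.1,[0,0,-2],0],[-0.1,[0,0,-4],0],[-0.1,[0,0,-4],0]]'
python3 - <<'E'
from h import *
todo(.4942,.3215,.2,130)
E
```

```text
time_s: 6.6
position: [0.4917, 0.1766, 0.085]
eef_rot: [0.004, -0.173, 0.985, 0.005]
ft_force: [0.2, -0.1, 0.5]
gripper_width: 0.0139
t 6.6 pos [0.4917 0.1766 0.085 ] psi -160.1 tilt 0.71 q6 -1.69 F [ 0.2 -0.1  0.5] T [-0.04 -0.09  0.04] w 0.0139
shift cm [ 0.1  -0.06 -0.05] turn 0.092
time_s: 7.35
position: [0.4892, 0.1754, 0.1826]
eef_rot: [-0.0, -0.171, 0.985, 0.005]
ft_force: [0.8, 0.6, 0.5]
gripper_width: 0.0471
t 7.35 pos [0.4892 0.1754 0.1826] psi -160.3 tilt 0.56 q6 -1.69 F [0.8 0.6 0.5] T [-0.08 -0.01 -0.03] w 0.0471
shift cm [-5.39 13.6  -1.6 ] turn 1.216
```

```bash
python3 -m crank '[[-0.2,[-1.8,4.5,0],0],[-0.2,[-1.8,4.5,0],0],[-0.2,[-1.8,4.5,0],0],[-0.2,[0,0,0],0.18],[-0.2,[0,0,0],0.18],[-0.2,[0,0,0],0.18],[-0.2,[0,0,0],0.18],[-0.2,[0,0,0],0.18],[-0.2,[0,0,0],0.18],[-0.2,[0,0,0],0.12]]'
python3 - <<'E'
from h import *
todo(.4942,.3215,.13,130)
s=grab("side","side5")
crop(s,130,190,270,290,5,"side5c")
E
```

```text
time_s: 8.6
position: [0.4983, 0.3273, 0.19]
eef_rot: [0.002, 0.435, 0.9, 0.009]
ft_force: [-1.3, -0.1, -0.1]
gripper_width: 0.0515
t 8.6 pos [0.4983 0.3273 0.19  ] psi 128.4 tilt 1.02 q6 -0.19 F [-1.3 -0.1 -0.1] T [-0.02  0.    0.  ] w 0.0515
shift cm [-0.22 -0.78  5.99] turn -0.028
```

View pics/side5c.png

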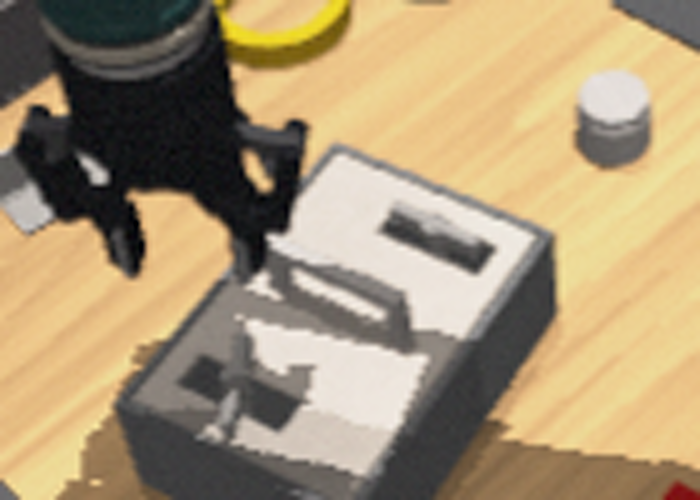

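The right wing at crop (438,228) now lies along its slot. Next is the left wing at (235,390).

```bash
python3 -m crank '[[-0.2,[-0.2,-0.8,3],-0.03],[-0.2,[0,0,3],0],[-0.2,[0,0,2],0],[-0.2,[0,-0.2,0.5],0],[-0.2,[0,0,0],0]]'
python3 - <<'E'
from h import *
todo(.4942,.3215,.0855,130)
s=grab("side","side6")
crop(s,130,190,270,290,5,"side6c")
E
```

```text
time_s: 9.28
position: [0.4936, 0.3212, 0.1042]
eef_rot: [0.003, 0.419, 0.908, 0.01]
ft_force: [-0.6, -0.4, 0.7]
gripper_width: 0.0518
t 9.28 pos [0.4936 0.3212 0.1042] psi 130.4 tilt 1.23 q6 -0.23 F [-0.6 -0.4  0.7] T [ 0.05 -0.03 -0.  ] w 0.0518
shift cm [-0.02  0.03  1.87] turn 0.007
```

View pics/side6c.png

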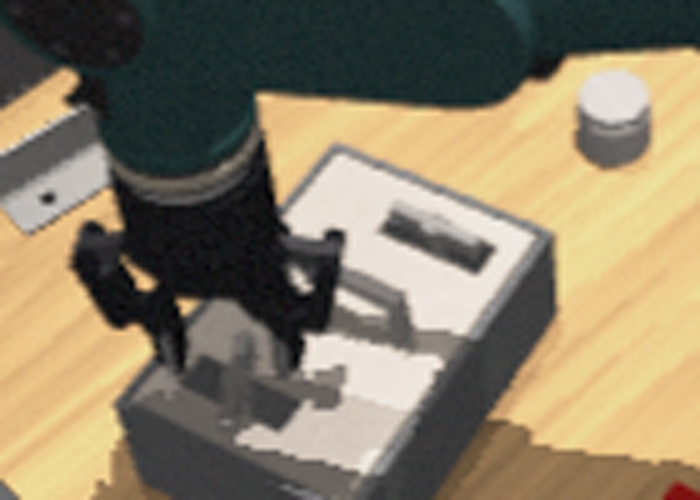

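```bash
python3 -m crank '[[-0.2,[0,0,1],0],[-0.2,[0,-0.1,0.6],0],[-0.2,[0,0,0.2],0],[-0.2,[0,0,0],0]]'
python3 - <<'E'
from h import *
todo(.4942,.3215,.0855,130)
E
```

```text
time_s: 9.82
position: [0.4946, 0.3216, 0.0878]
eef_rot: [0.005, 0.419, 0.908, 0.012]
ft_force: [0.3, 0.2, -0.2]
gripper_width: 0.051
t 9.82 pos [0.4946 0.3216 0.0878] psi 130.4 tilt 1.5 q6 -0.23 F [ 0.3  0.2 -0.2] T [0.04 0.   0.02] w 0.051
shift cm [ 0.01 -0.04  0.22] turn 0.008
```

```bash
python3 -m crank '[[0.2,[0,0,0.2],0],[0.6,[0,0,0],0],[1,[0,0,0],0],[1,[0,0,0],0],[1,[0,0,0],0]]' 40
python3 - <<'E'
from h import *
todo(.4942,.3215,.0855,130)
E
python3 -m crank '[[1,[0,0,0],-0.18],[1,[0,0,0],-0.18],[1,[0,0,0],-0.18],[1,[0,0,0],-0.18]]' 40
python3 - <<'E'
from h import *
todo(.4942,.3215,.0855,194.6)
E
```

```text
time_s: 10.45
position: [0.4948, 0.3218, 0.0862]
eef_rot: [0.005, 0.419, 0.908, 0.013]
ft_force: [-0.6, 0.3, 0.6]
gripper_width: 0.0134
t 10.45 pos [0.4948 0.3218 0.0862] psi 130.4 tilt 1.54 q6 -0.23 F [-0.6  0.3  0.6] T [-0.02  0.09 -0.03] w 0.0134
shift cm [ 0.02 -0.07  0.07] turn 0.008
time_s: 10.95
position: [0.4948, 0.3217, 0.0862]
eef_rot: [0.009, 0.061, 0.998, 0.01]
ft_force: [-0.3, 0.4, -1.0]
gripper_width: 0.0136
t 10.95 pos [0.4948 0.3217 0.0862] psi 173.0 tilt 1.53 q6 -0.97 F [-0.3  0.4 -1. ] T [-0.03  0.04 -0.11] w 0.0136
shift cm [ 0.05 -0.03  0.07] turn -0.378
```

```bash
python3 -m crank '[[1,[0,0,0],-0.18],[1,[0,0,0],-0.18],[1,[0,0,0],-0.1],[1,[0,0,0],-0.04],[1,[0,0,0],0]]' 40
python3 - <<'E'
from h import *
todo(.4942,.3215,.0855,194.6)
E
python3 -m crank '[[0.3,[0,0,0],0],[0,[0,0,0],0],[0,[0,0,0],0],[-0.1,[0,0,-2],0],[-0.1,[0,0,-4],0],[-0.1,[0,0,-4],0]]'
python3 - <<'E'
from h import *
todo(.4925,.2487,.17,194.6)
s=grab("side","side7")
crop(s,130,190,270,290,5,"side7c")
E
```

```text
time_s: 11.58
position: [0.4958, 0.322, 0.0863]
eef_rot: [0.012, -0.195, 0.981, 0.008]
ft_force: [-1.4, -0.1, 0.3]
gripper_width: 0.0135
t 11.57 pos [0.4958 0.322  0.0863] psi -157.5 tilt 1.68 q6 -1.49 F [-1.4 -0.1  0.3] T [-0.02  0.04  0.03] w 0.0135
shift cm [0.17 0.01 0.08] turn 0.138
time_s: 12.32
position: [0.4913, 0.3188, 0.1835]
eef_rot: [0.007, -0.195, 0.981, 0.006]
ft_force: [0.3, 1.1, -0.4]
gripper_width: 0.0471
t 12.32 pos [0.4913 0.3188 0.1835] psi -157.6 tilt 1.11 q6 -1.49 F [ 0.3  1.1 -0.4] T [ 0.01 -0.03  0.05] w 0.0471
shift cm [ 2.59 -6.54  1.24] turn 0.137
```

View pics/side7c.png

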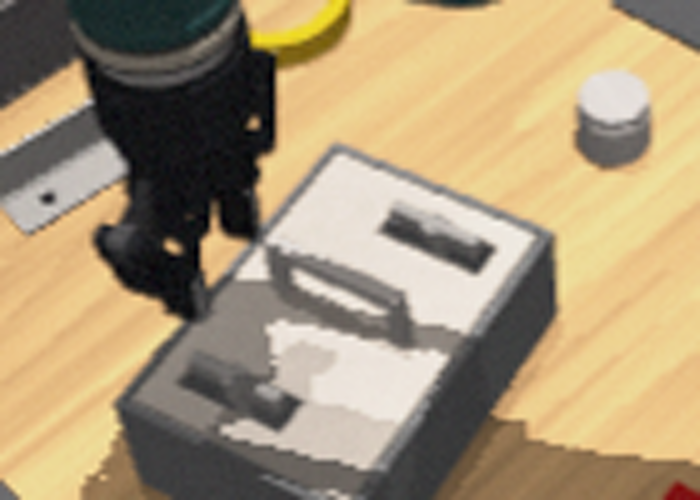

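Both wings now seem to lie along their slots. I check their angles in a zoom.

Run:
```python
from h import *
s=load("side7")
a=cv2.resize(s["color"][250:282,160:200],None,fx=14,fy=14,interpolation=cv2.INTER_CUBIC)
b=cv2.resize(s["color"][222:254,198:238],None,fx=14,fy=14,interpolation=cv2.INTER_CUBIC)
im=cv2.convertScaleAbs(cv2.resize(np.hstack([a,b]),(800,320)),alpha=1.5); cv2.imwrite("pics/wz.png",im)
```

```text
(no output)
```

View pics/wz.png

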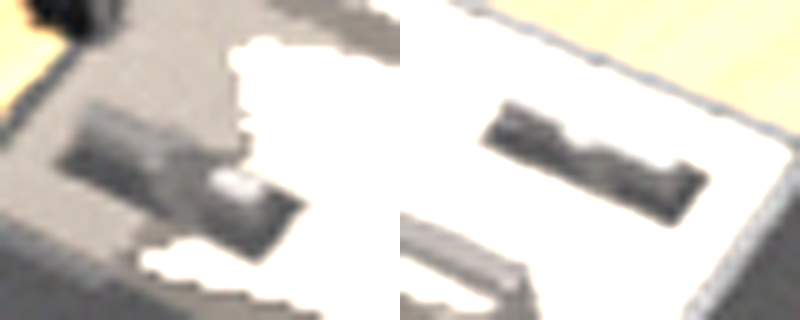

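```bash
python3 -m crank '[[-0.2,[1.3,-3.2,0],0.07],[-0.2,[1,-3.2,0.5],0.06],[-0.2,[0,0,0],0]]'
python3 - <<'E'
from h import *
todo(.4925,.2487,.098,194.6)
s=grab("side","side8");t=grab("top","top8")
crop(s,130,190,270,290,5,"side8c")
crop(t,145,130,245,225,6,"top8c")
E
```

```text
time_s: 12.75
position: [0.4961, 0.2517, 0.1871]
eef_rot: [0.016, -0.129, 0.991, 0.01]
ft_force: [0.1, 0.7, 0.4]
gripper_width: 0.0513
t 12.75 pos [0.4961 0.2517 0.1871] psi -165.2 tilt 2.12 q6 -1.47 F [0.1 0.7 0.4] T [-0.03  0.02  0.01] w 0.0513
shift cm [ 0.73 -0.33  8.89] turn 0.004
```

View pics/side8c.png

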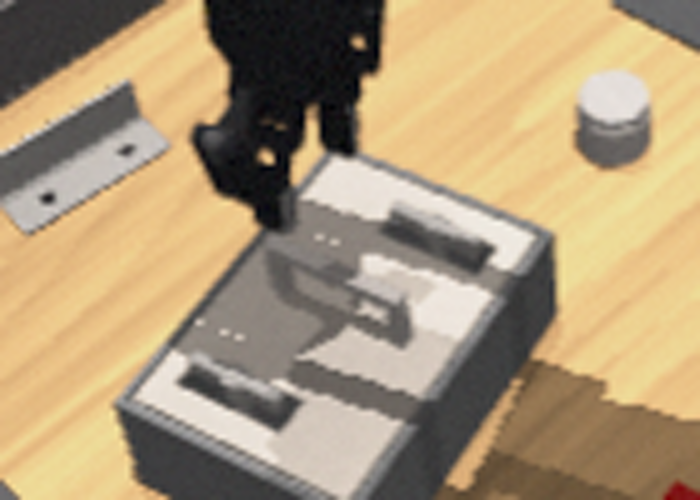

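View pics/top8c.png

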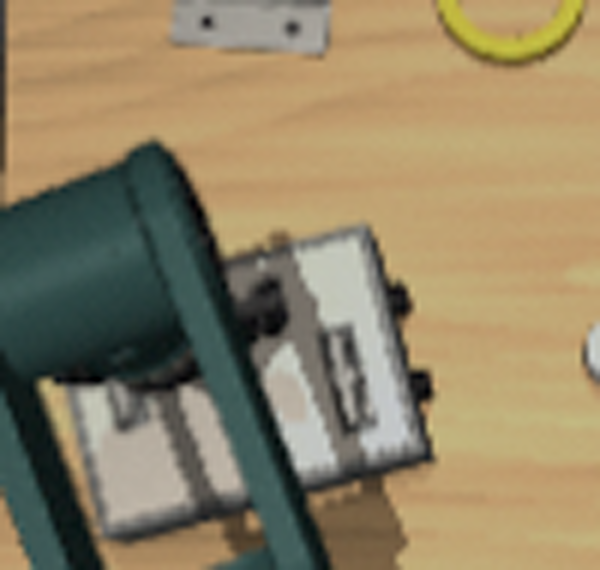

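Side view: both wings, at crop (238,385) and (438,228), lie parallel inside their slots, and the handle is at (340,280). Now I descend onto the handle.

```bash
python3 -m crank '[[-0.2,[0.7,-0.3,3],0],[-0.2,[0,0,2],0],[-0.2,[0,0,0],0]]'
python3 - <<'E'
from h import *
todo(.4925,.2487,.098,194.6)
s=grab("side","side9")
crop(s,130,190,270,290,5,"side9c")
E
```

```text
time_s: 13.22
position: [0.492, 0.2532, 0.1369]
eef_rot: [0.017, -0.133, 0.991, 0.011]
ft_force: [-0.3, 0.7, 0.8]
gripper_width: 0.0511
t 13.22 pos [0.492  0.2532 0.1369] psi -164.8 tilt 2.37 q6 -1.47 F [-0.3  0.7  0.8] T [-0.01  0.02 -0.01] w 0.0511
shift cm [ 0.22 -0.52  3.88] turn 0.011
```

View pics/side9c.png

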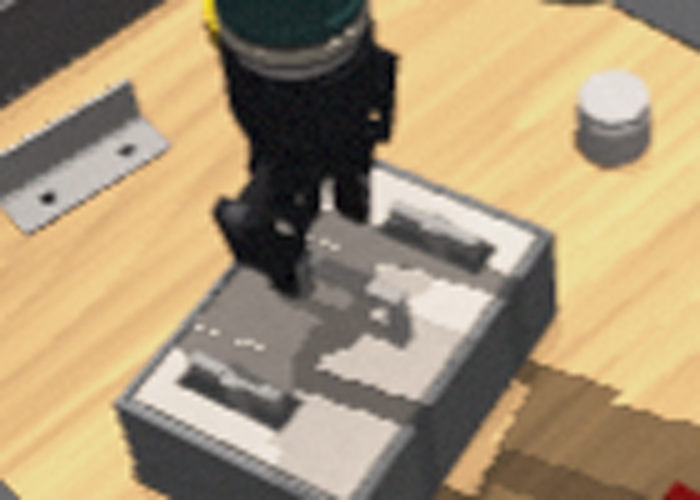

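```bash
python3 -m crank '[[-0.2,[0.2,-0.5,1],0],[-0.2,[0,0,1.5],0],[-0.2,[0,0,1],0],[-0.2,[0,0,0],0]]'
python3 - <<'E'
from h import *
todo(.4925,.2487,.098,194.6)
s=grab("side","side10")
crop(s,130,190,270,290,5,"side10c")
E
```

```text
time_s: 13.78
position: [0.4943, 0.2499, 0.1025]
eef_rot: [0.02, -0.133, 0.991, 0.012]
ft_force: [0.6, -0.4, -0.2]
gripper_width: 0.0512
t 13.78 pos [0.4943 0.2499 0.1025] psi -164.7 tilt 2.66 q6 -1.48 F [ 0.6 -0.4 -0.2] T [ 0.02  0.04 -0.01] w 0.0512
shift cm [ 0.22 -0.08  0.44] turn 0.012
```

View pics/side10c.png

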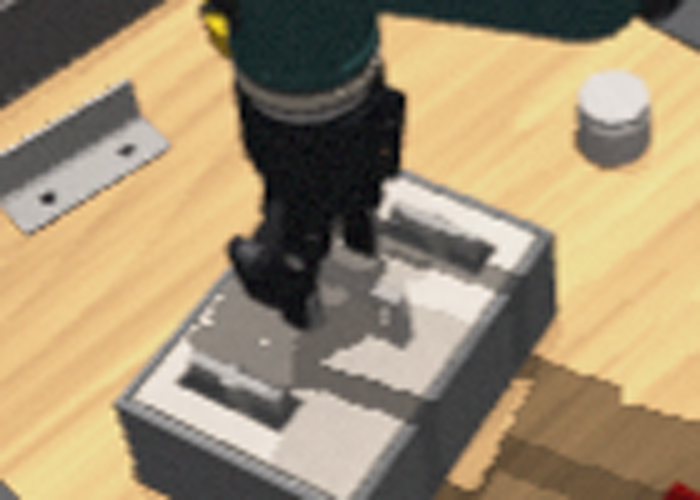

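```bash
python3 -m crank '[[-0.2,[0.2,0,0.4],0],[0.3,[0,0,0],0],[0.7,[0,0,0],0],[1,[0,0,0],0],[1,[0,0,0],0],[1,[0,0,0],0]]' 100
python3 - <<'E'
from h import *
todo(.4925,.2487,.098,194.6)
s=grab("side","side11")
crop(s,130,190,270,290,5,"side11c")
E
```

```text
time_s: 14.58
position: [0.4934, 0.2499, 0.1001]
eef_rot: [0.021, -0.133, 0.991, 0.012]
ft_force: [0.4, -0.8, -0.3]
gripper_width: 0.0079
t 14.57 pos [0.4934 0.2499 0.1001] psi -164.7 tilt 2.84 q6 -1.48 F [ 0.4 -0.8 -0.3] T [-0.15  0.02 -0.07] w 0.0079
shift cm [ 0.13 -0.09  0.2 ] turn 0.012
```

View pics/side11c.png

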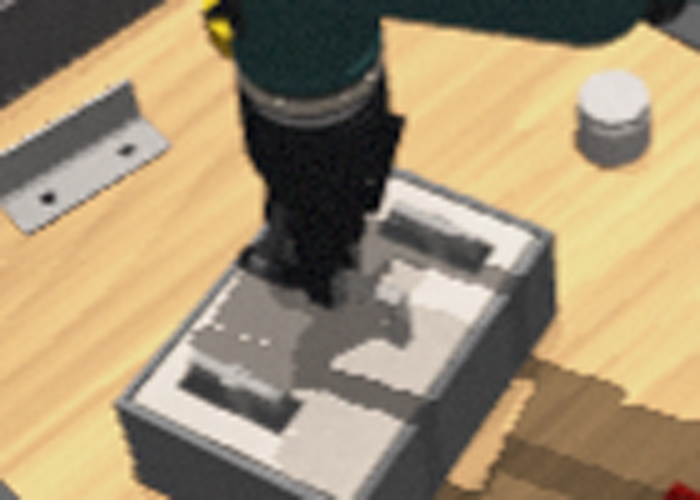

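The jaws stopped at 7.9 mm instead of closing fully, so something is held. I lift slowly and check the force.

```bash
python3 -m crank '[[1,[0,0,-0.5],0],[1,[0,0,-0.8],0],[1,[0,0,-0.8],0],[1,[0,0,0],0]]' 100
python3 - <<'E'
from h import *
todo(.4925,.2487,.2,194.6)
s=grab("side","side12")
crop(s,130,170,270,290,5,"side12c")
E
```

```text
time_s: 15.12
position: [0.4916, 0.2489, 0.1209]
eef_rot: [0.02, -0.133, 0.991, 0.012]
ft_force: [0.2, 0.2, -3.3]
gripper_width: 0.0079
t 15.12 pos [0.4916 0.2489 0.1209] psi -164.7 tilt 2.67 q6 -1.48 F [ 0.2  0.2 -3.3] T [0.01 0.01 0.03] w 0.0079
shift cm [-0.42  0.11 -7.9 ] turn 0.012
```

View pics/side12c.png

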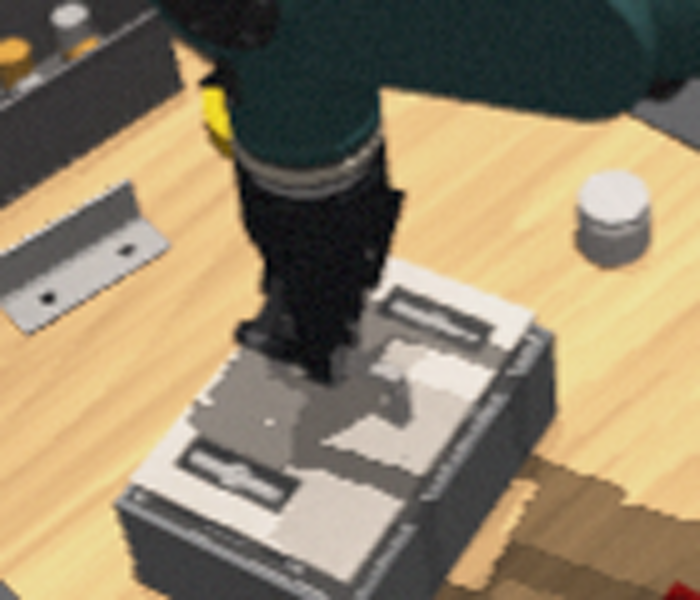

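The plate came up evenly (wrist force 3.3 N, about 0.34 kg), with both wings centred in their slots at crop (237,475) and (437,315). I lift it higher, then carry it.

```bash
python3 -m crank '[[1,[0,0,-1.5],0],[1,[0,0,-2.5],0],[1,[0,0,-3],0],[1,[0,0,-1.5],0],[1,[0,0,0],0]]' 100
python3 - <<'E'
from h import *
todo(.501,-.241,.2,185.1)
E
```

```text
time_s: 15.8
position: [0.4879, 0.2461, 0.2096]
eef_rot: [0.019, -0.133, 0.991, 0.012]
ft_force: [-0.7, -0.1, -3.9]
gripper_width: 0.0079
t 15.8 pos [0.4879 0.2461 0.2096] psi -164.7 tilt 2.6 q6 -1.48 F [-0.7 -0.1 -3.9] T [-0.01  0.01 -0.  ] w 0.0079
shift cm [ 11.6  -47.33  -0.41] turn 0.178
```

```bash
python3 -m crank '[[1,[0.5,-2,0],0],[1,[0.8,-3.5,0],0],[1,[1.1,-4.5,0],0],[1,[1.1,-4.5,0],0],[1,[1.1,-4.5,0],0],[1,[1.1,-4.5,0],0],[1,[1.1,-4.5,0],0],[1,[1.1,-4.5,0],0],[1,[1.1,-4.5,0],0],[1,[1,-4,0],0],[1,[0.6,-2.5,0],0],[1,[0,0,0],0]]' 100
python3 - <<'E'
from h import *
todo(.501,-.241,.2,185.1)
E
```

```text
time_s: 17.3
position: [0.4869, -0.2253, 0.1789]
eef_rot: [0.004, -0.13, 0.991, 0.013]
ft_force: [0.3, 0.2, -3.3]
gripper_width: 0.008
t 17.3 pos [ 0.4869 -0.2253  0.1789] psi -165.1 tilt 1.61 q6 -2.39 F [ 0.3  0.2 -3.3] T [ 0.04 -0.02  0.  ] w 0.008
shift cm [-0.98 -1.83 -2.14] turn 0.171
```

```bash
python3 -m crank '[[1,[0,-1,0],0.09],[1,[-1,-0.9,0],0.08],[1,[0,0,2],0],[1,[0,0,3],0],[1,[0,0,2.5],0],[1,[0,0,1],0],[1,[0,0,0],0]]' 100
python3 - <<'E'
from h import *
todo(.501,-.241,.03,185.1)
s=grab("side","side13");t=grab("top","top13")
crop(s,230,100,370,230,5,"side13c")
E
```

```text
time_s: 18.18
position: [0.4953, -0.2362, 0.0858]
eef_rot: [-0.002, -0.043, 0.999, 0.018]
ft_force: [-0.8, 0.6, -2.0]
gripper_width: 0.0077
t 18.18 pos [ 0.4953 -0.2362  0.0858] psi -175.1 tilt 2.05 q6 -2.22 F [-0.8  0.6 -2. ] T [-0.03  0.03  0.05] w 0.0077
shift cm [-0.54 -0.72  5.56] turn -0.004
```

View pics/side13c.png

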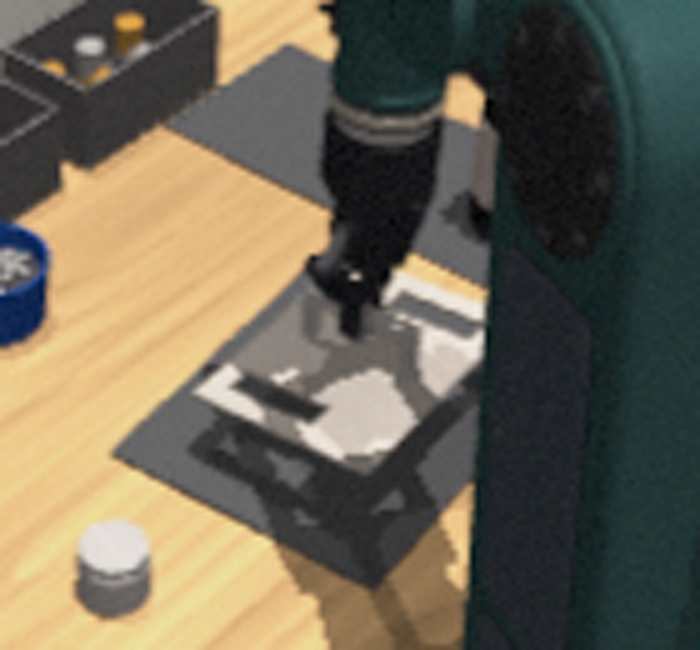

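View pics/top13.png

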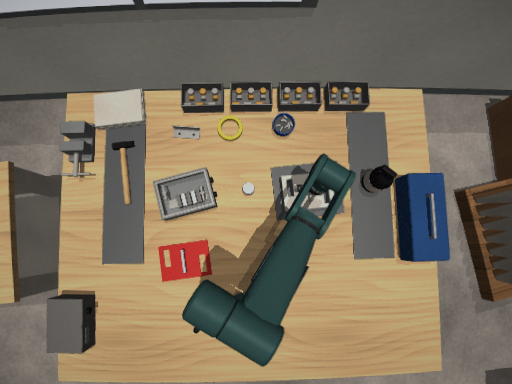

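The plate hangs level over the mat with a margin all round, and the bystanders look untouched in the top view. I lower it gently.

```bash
python3 -m crank '[[1,[-0.5,-0.7,1],0],[1,[0,0,1.5],0],[1,[0,0,1.3],0],[1,[0,0,0.8],0],[1,[0,0,0],0]]' 100
python3 - <<'E'
from h import *
todo(.501,-.241,.03,185.1)
E
```

```text
time_s: 18.9
position: [0.5032, -0.243, 0.0395]
eef_rot: [0.0, -0.043, 0.999, 0.016]
ft_force: [-0.7, 0.5, -3.0]
gripper_width: 0.0079
t 18.9 pos [ 0.5032 -0.243   0.0395] psi -175.1 tilt 1.83 q6 -2.23 F [-0.7  0.5 -3. ] T [-0.04 -0.01 -0.02] w 0.0079
shift cm [0.2  0.19 0.96] turn -0.004
```

```bash
python3 -m crank '[[1,[0.2,0.2,0.3],0],[1,[0,0,0.3],0],[1,[0,0,0],0]]' 100
python3 -m crank '[[1,[0,0,0.2],0],[1,[0,0,0],0]]'
python3 - <<'E'
from h import *
todo(.501,-.241,.03,185.1)
s=grab("side","side14")
crop(s,230,100,370,230,5,"side14c")
E
```

```text
time_s: 19.27
position: [0.5015, -0.2412, 0.0343]
eef_rot: [0.001, -0.043, 0.999, 0.015]
ft_force: [-0.4, -0.2, -1.3]
gripper_width: 0.0075
time_s: 19.52
position: [0.502, -0.2414, 0.0333]
eef_rot: [0.002, -0.043, 0.999, 0.015]
ft_force: [-0.4, 0.4, -1.5]
gripper_width: 0.0079
t 19.52 pos [ 0.502  -0.2414  0.0333] psi -175.1 tilt 1.72 q6 -2.23 F [-0.4  0.4 -1.5] T [-0.03 -0.02 -0.06] w 0.0079
shift cm [0.1  0.04 0.33] turn -0.004
```

View pics/side14c.png

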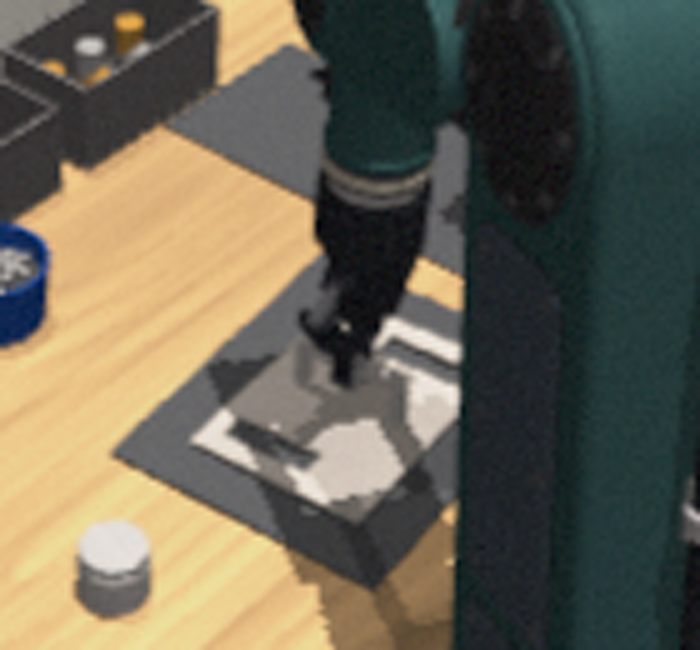

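The vertical force has fallen from about -3.3 to -1.5 N, so an edge is touching. I keep going down in small steps.

```bash
python3 -m crank '[[1,[0,0,0.2],0],[1,[0,0,0],0]]'
python3 -m crank '[[1,[0,0,0.2],0],[1,[0,0,0],0]]'
python3 -m crank '[[1,[0,0,0.2],0],[1,[0,0,0],0]]'
```

```text
time_s: 19.82
position: [0.5025, -0.2416, 0.0323]
eef_rot: [0.003, -0.043, 0.999, 0.014]
ft_force: [-1.2, 1.2, -0.1]
gripper_width: 0.0078
time_s: 20.08
position: [0.5029, -0.2419, 0.0318]
eef_rot: [0.003, -0.043, 0.999, 0.014]
ft_force: [-1.1, 1.6, 1.7]
gripper_width: 0.0077
time_s: 20.32
position: [0.5031, -0.2422, 0.0314]
eef_rot: [0.004, -0.043, 0.999, 0.014]
ft_force: [-1.6, 2.0, 2.6]
gripper_width: 0.0079
```

```bash
python3 -m crank '[[1,[0,0,0.3],0],[1,[0,0,0],0]]'
python3 -m crank '[[1,[0,0,0.3],0],[1,[0,0,0],0]]'
```

```text
time_s: 20.58
position: [0.5035, -0.2424, 0.0311]
eef_rot: [0.004, -0.043, 0.999, 0.013]
ft_force: [-1.4, 3.1, 3.4]
gripper_width: 0.0078
time_s: 20.82
position: [0.504, -0.2427, 0.0311]
eef_rot: [0.005, -0.043, 0.999, 0.013]
ft_force: [-0.7, 2.4, 3.3]
gripper_width: 0.0078
```

```bash
python3 -m crank '[[1,[0,0,0],0],[1,[0,0,0],0]]' 20
python3 -m crank '[[0.7,[0,0,0],0],[0.5,[0,0,0],0],[0.2,[0,0,0],0],[0.2,[0,0,0],0]]'
python3 - <<'E'
from h import *
todo(.501,-.241,.1,185.1)
s=grab("side","side15")
crop(s,230,100,370,230,5,"side15c")
E
```

```text
time_s: 21.08
position: [0.5041, -0.2427, 0.0312]
eef_rot: [0.005, -0.043, 0.999, 0.012]
ft_force: [-2.0, 1.5, 2.3]
gripper_width: 0.0082
time_s: 21.58
position: [0.5038, -0.2429, 0.0291]
eef_rot: [0.005, -0.043, 0.999, 0.013]
ft_force: [0.1, 0.7, 0.2]
gripper_width: 0.034
t 21.57 pos [ 0.5038 -0.2429  0.0291] psi -175.1 tilt 1.54 q6 -2.23 F [0.1 0.7 0.2] T [-0.05 -0.04 -0.02] w 0.034
shift cm [ 0.19  0.39 -7.09] turn -0.003
```

View pics/side15c.png

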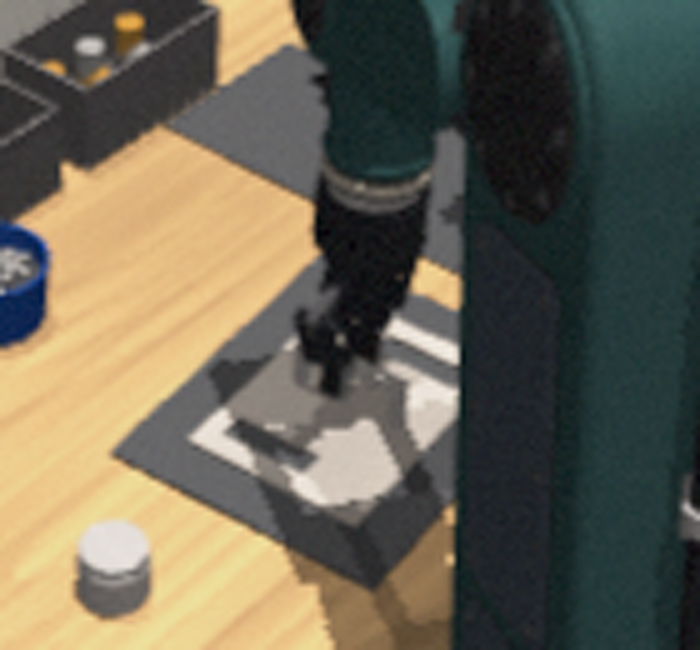

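The plate is released and lies on the mat. The fingers at crop (310,350) and (365,340) are clear of the handle. I retreat straight up and then aside, so the cameras see everything.

```bash
python3 -m crank '[[0.1,[0,0,0],0],[0,[0,0,-1],0],[0,[0,0,-3],0],[0,[0,0,-4],0],[0,[0,0,-5],0],[0,[0,0,-5],0],[0,[0,0,-2],0]]'
python3 -m crank '[[0,[4,0,-2],0],[0,[4,3,-2],0],[0,[4,4,0],0],[0,[4,4,0],0],[0,[2,4,0],0],[0,[0,4,0],0],[0,[0,4,0],0],[0,[0,0,0],0]]'
python3 - <<'E'
from h import *
todo(.501,-.241,.1,185.1)
s=grab("side","side16");t=grab("top","top16")
E
```

```text
time_s: 22.5
position: [0.5013, -0.2476, 0.2366]
eef_rot: [0.004, -0.043, 0.999, 0.013]
ft_force: [-0.5, -0.7, 0.4]
gripper_width: 0.0424
time_s: 23.5
position: [0.2959, -0.0304, 0.2911]
eef_rot: [0.014, -0.042, 0.999, 0.007]
ft_force: [1.1, -0.3, 0.6]
gripper_width: 0.0425
t 23.5 pos [ 0.2959 -0.0304  0.2911] psi -175.2 tilt 1.81 q6 -1.97 F [ 1.1 -0.3  0.6] T [-0.02  0.06  0.02] w 0.0425
shift cm [-18.11 -22.97  19.35] turn -0.005
```

View pics/side16.png

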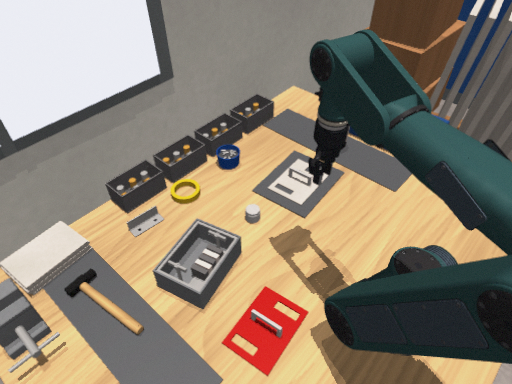

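View pics/top16.png

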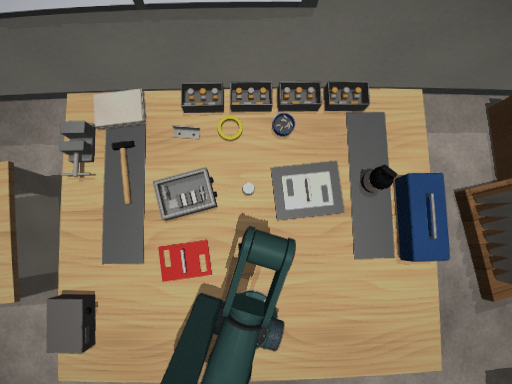

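Both views show the white plate on the mat at top (307,190), handle up. The box is open, with the wings still on it. Next I measure the plate against the mat, the wing angles and the bystander shifts.

Run:
```python
from h import *
t=load("top16"); hsv=cv2.cvtColor(t["color"],cv2.COLOR_BGR2HSV)
m=((hsv[...,1]<50)&(hsv[...,2]>140)).astype(np.uint8); M=np.zeros_like(m); M[163:220,272:343]=m[163:220,272:343]
c=max(cv2.findContours(M,0,2)[0],key=cv2.contourArea); print("cover",cv2.minAreaRect(plane(t,c.reshape(-1,2),.01)[:,:2].astype(np.float32)))
a=cv2.resize(t["color"][160:225,145:225],None,fx=9,fy=9,interpolation=cv2.INTER_CUBIC); cv2.imwrite("pics/box16.png",cv2.convertScaleAbs(a,alpha=1.3))
o=load("top0"); d=cv2.absdiff(o["color"],t["color"]).max(2)
for n,(x0,y0,x1,y1) in dict(bracket=(168,120,205,142),tape=(215,112,246,142),tub=(270,110,298,138),tin=(240,180,257,197),mallet=(108,136,136,208),bottle=(358,160,398,196),red=(155,238,215,282)).items():
    print(n,(d[y0:y1,x0:x1]>40).mean().round(3))
```

```text
cover ((0.5035411715507507, -0.24365174770355225), (0.1418076604604721, 0.19951362907886505), 4.771761894226074)
bracket 0.0
tape 0.0
tub 0.0
tin 0.0
mallet 0.0
bottle 0.0
red 0.0
```

View pics/box16.png

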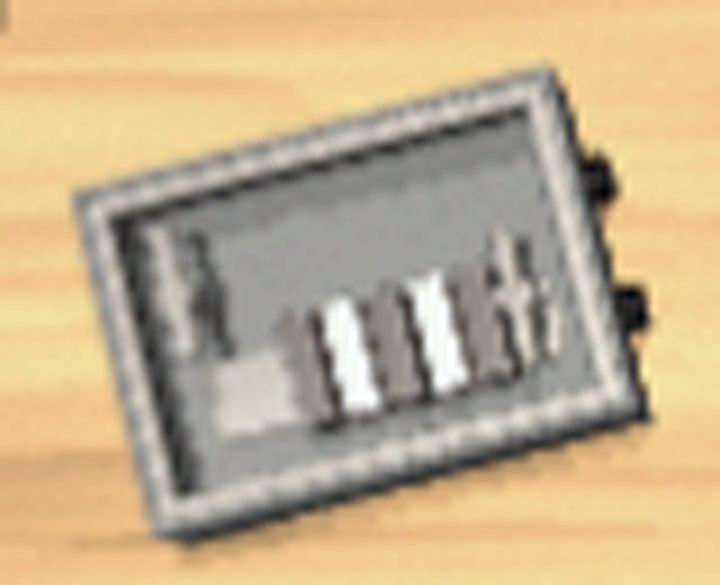

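```bash
python3 -c "
from station import robot
print(robot.job_done())"
```

```text
the job is handed in; nothing more can be done
None
```

I turned both thumbscrews anticlockwise to loose, lifted the white cover off by its handle and laid it flat, handle up, on the bare mat. I then backed the arm clear and handed the job in at about 23.6 s; the station gave no verdict.

**Last checks:**
- **Plate on the mat:** in the top view, its centre is at (0.504, -0.244) m and the mat's is at about (0.501, -0.241) m, so it is about 3 mm off along each axis. The long sides agree within 0.5°. Flatness was not measured directly: I judged it from the pictures and from the plate's size in the top view, which came out at 142 x 200 mm.
- **Thumbscrews:** both wings lie along the box's x axis within about 0.05 rad, as read by eye from a zoomed picture.
- **Bystanders:** comparing top pictures from before and after showed no change at any of the six, nor at the red look-alike plate.
- **Clear of everything:** the gripper is empty and stands at 0.29 m height, with only sensor noise on the wrist force.

**What disagreed:**
- The two cameras gave positions 1–2 mm apart for the box and up to 7 mm for the mat.
- The tool drifted to a tilt of up to 2.8°. One edge of the plate therefore met the mat first, and I pressed it down gently (about 3 N) before letting go.

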